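# Date-code a carton and put it in the dispatch tote

### The job

Take the carton that lies on the bench and stand it on end in the middle of the date coder's plate, a broad side squarely facing the print head, and let go. While it stands there untouched, press the coder's start button fully down without forcing it and let it spring back; then take the carton again and set it down, not dropped, standing upright in the free cell of the tote. Do not press start without the carton in place, and leave the other goods where they are.

Things in the scene. Friction and masses are not known exactly. Their poses are not given: they have to be found in the camera images.
- carton_mid (a point): The carton: closed white card carton, a yellow band around its middle, 130 x 60 x 44 mm, about 0.16 kg; the only one lying flat on the open bench (broad face down). The point is its centre. Own x = along its 130 mm length, y = its 60 mm width, z = its 44 mm thickness (up at the start, so the centre is 22 mm above the bench). Both ends are alike: either may be up when it stands.
- coder_plate (a point): Fixed date coder: the point is the top centre of its bare plate, 120 x 120 mm, 20 mm above the bench. Own z up; y points to the print head (black nozzle, face 62 mm from the point, before a grey housing 72 to 162 mm off, 90 mm wide, top 80 mm above the plate); x points away from the robot to the console with the start button, which begins 77 mm from the point, is 110 mm wide, at most 95 mm above the plate.
- start_top (a point): Start button on the coder's console: the only push button, a round silver cap of 40 mm diameter in a black collar, standing 10 mm proud of the collar, on the dark panel that slopes down towards the plate and the robot (by 0.5 rad). The point is the centre of the cap's top face and moves with it; own z = outward normal of the cap (the press is along -z); own y = the coder's y.
- start (a joint): travel of the start button: 0 = out, 0.008 m = fully down; spring return, about 2.7 N to start moving, 9 N to reach the bottom, then a hard stop.
- liner_top (a point): Free cell of the red dispatch tote: the point is the centre of the top of the cardboard liner (60 x 70 mm, 3 mm thick, fixed) on that cell's floor, 8 mm above the bench. The fixed tote is 200 x 110 mm outside, 80 mm tall, split by a cross wall into two cells of about 92 mm (own x) by 100 mm (own y); the liner's axes are parallel to the tote's. The other cell, 97 mm away along own x or -x, holds a standing carton.
- carton_b: Bystander: a carton like the first, standing in the other cell of the tote, its 60 mm width along the tote's y. Origin at the centre of its underside.
- jar: Bystander: amber jar, 60 mm diameter, 50 mm tall; origin under its centre.
- tape: Bystander: brown roll of tape lying flat, 100 mm diameter, 48 mm tall; origin under its centre.
- soap_a: Bystander: yellow soap box 90 x 60 x 35 mm; origin under its centre.
- soap_b: Bystander: green soap box 90 x 60 x 35 mm; origin under its centre.
- lotion: Bystander: white bottle, 60 mm diameter, 150 mm tall; origin under its centre.
- cream: Bystander: white cream box 60 x 60 x 45 mm; origin under its centre.
There are look-alikes about, which are no part of the job. What is shaped like the part that bears carton_mid but purple is not meant.

How it is judged:
On the way, in this order (a step that is already met when the one before it is completed fails the run):
1. the carton stands on end in the middle of the coder's plate (within 25 mm, upright within 0.1 rad, a broad side facing the print head within 0.25 rad), let go and at rest (horizontal distance between carton_mid and coder_plate below 0.025 m and angle between the x axis of carton_mid and the z axis of coder_plate, either way round below 0.1 rad and angle between the z axis of carton_mid and the y axis of coder_plate, either way round below 0.25 rad and z of carton_mid in the frame of coder_plate between 0.058 and 0.072 m and contact force between the fingers and carton below 0.1 N and linear speed of carton below 0.02 m/s), for 0.2 s.
2. the start button is pressed fully down (at least 7 of 8 mm) while the carton stands there untouched (horizontal distance between carton_mid and coder_plate below 0.025 m and angle between the x axis of carton_mid and the z axis of coder_plate, either way round below 0.1 rad and angle between the z axis of carton_mid and the y axis of coder_plate, either way round below 0.25 rad and z of carton_mid in the frame of coder_plate between 0.058 and 0.072 m and contact force between the fingers and carton below 0.1 N and value of joint start above 0.007 m), for 0.1 s.
3. the button has sprung back (under 1 mm) with the carton still standing there (horizontal distance between carton_mid and coder_plate below 0.025 m and angle between the x axis of carton_mid and the z axis of coder_plate, either way round below 0.1 rad and angle between the z axis of carton_mid and the y axis of coder_plate, either way round below 0.25 rad and z of carton_mid in the frame of coder_plate between 0.058 and 0.072 m and value of joint start below 0.001 m), for 0.1 s.
4. the carton, still held, is lowered upright to within 12 mm of the liner in the free cell (not dropped) (horizontal distance between carton_mid and liner_top below 0.035 m and angle between the x axis of carton_mid and the z axis of liner_top, either way round below 0.2 rad and z of carton_mid in the frame of liner_top below 0.077 m and contact force between the fingers and carton above 0.5 N).
At the end, for the whole second after the job is handed in: The carton stands upright (within 0.1 rad) and at rest on the liner of the tote's free cell (centre within 35 mm of the liner's centre), let go; the start button is out (horizontal distance between carton_mid and liner_top below 0.035 m and angle between the x axis of carton_mid and the z axis of liner_top, either way round below 0.1 rad and z of carton_mid in the frame of liner_top between 0.058 and 0.072 m and linear speed of carton below 0.02 m/s and contact force between the fingers and carton below 0.1 N and value of joint start below 0.001 m); the robot touches nothing.
It fails at once if start pressed (over 3 mm) while the carton is not standing in place on the coder's plate (value of joint start above 0.003 m and not (horizontal distance between carton_mid and coder_plate below 0.025 m and angle between the x axis of carton_mid and the z axis of coder_plate, either way round below 0.1 rad and angle between the z axis of carton_mid and the y axis of coder_plate, either way round below 0.25 rad and z of carton_mid in the frame of coder_plate between 0.058 and 0.072 m)).
It fails at once if the start button is forced (over 60 N) (contact force between start and anything else above 60 N).
It fails at once if other goods are moved by more than 30 mm (distance of any of carton_b, jar, tape, soap_a, soap_b, lotion, cream from where it was at the start of the episode above 0.03 m).
It also fails if it takes over 66 s, if anything falls off the work surface, if the arm or the gripper's body presses on something with over 40 N, if the wrist force passes 120 N, or if a joint passes its speed limit or range.

### The arm

A 6-joint arm with a two-finger parallel gripper is mounted at the origin on the work surface. World frame = base frame: x ahead of the robot, y to its left, z up, the work surface at z = 0. Lengths are in m, angles in rad, forces in N, time in s.
With the tool pointing down it reaches from about 0.35 to 0.975 m from the base axis. Payload 4.9 kg.
Tool frame: the origin (TCP) lies on the mounting face of the last link; the fingertips stand 173 mm ahead of it and the grasp point (between the pads) lies ctrl.pinch_z ahead of it (ctrl.pinch_z is the distance from the TCP to the grasp point, in m); z points along the fingers, y is the line along which they close (so a half turn about z gives the same grasp; the last joint's range is limited). The gripper opens to 85 mm and grips with 20 to 120 N. Pads are 22 mm wide; open, the fingers measure 114 mm over their backs; the gripper's body (76 mm by 85 mm) begins 54 mm behind the grasp point. The pads swing forward as they close: fully open they stand 13 mm farther back than shut.
Start: joints at [-1.333, 0.053, 1.613, -0, 1.476, -0.119], TCP at [0.218, -0.586, 0.405] pointing down, gripper open.
Joint ranges: [-3.01, 3.01], [-1.01, 2.22], [0.06, 2.58], [-1.02, 4.17], [0.09, 2.62], [-3.14, 3.14]. Speed limits (rad/s): [2.57, 2.57, 3.14, 3.14, 3.14, 3.14].

### API

Orientations are given as a rotation vector (axis times angle).
In Python, from station import telemetry, eyes, ctrl gives the robot as it stands.
- The arm moves only by the tool apply_moves, never from a script. Its argument "plan" is a list of rows, each a list of 5 numbers: the finger opening in m, from 0 to 0.0854, then the shift along the tool's x, y, z in m, then the turn about the tool's z in rad. In form: [[jaw, x, y, z, roll], ...]. A call has 1 to 12 rows; each row is the pose to reach, as a shift and turn from the pose commanded when the call began, along the tool's axes at that moment; what a row does not reach only later rows make up. A row lasts 1/12 s, in which the tool goes at most 41.7 mm and 7.16 degrees, less where a joint would pass 70% of its speed; a pose out of reach is approached as far as the arm can. A call with a gripper value outside its range is refused whole. The fingers move at their own pace and stop on an object; "newtons" is the grip in N (left out, the last holds). Time passes only in rows, so rows that repeat a pose let the fingers close. It gives the time, the measured TCP pose, the force, the opening and the grip force at its end, in the units of the state.
- telemetry.get_obs(): the state, without advancing time (a new reading comes with each control period).
- eyes.get_image(name): name is "scene" or "side" or "wrist"; returns a dict with "img" (480x640x3 uint8, blue, green, red), "range_z" (480x640 float32, m along the optical axis (not along the pixel's ray), 0 where there is no reading), "K" (3x3 intrinsics, pixels), "pose" (4x4, takes a point from camera to world coordinates); the wrist camera has in their place "hand_eye" (4x4, takes a point from camera to tool coordinates, whose origin is the TCP and whose axes are the flange's). Camera axes: x right, y down, z forward; pixel columns grow to the right and rows downward; lengths in m; the calibration is good to about 2 mm. The wrist camera is an equidistant fisheye: a pixel r from the principal point sees the ray r / f radians off the axis. A picture is of the moment at which its call begins: read the wrist's pose just before it.
- ctrl.finish_job(): hands the job in; it is judged then, once.
Trained networks look in a picture, given as the dict that the camera call returned (one of the last four; its "shot" number tells which), for a name from the list of things; names that differ only in an ending like _2 or _b are one class to them, and where a whole thing is asked for, a point or a joint stands for the part that bears it (a point fixed in the world has none). Each returns a list of dicts, best first, with "confidence" (0 to 1); they miss things now and then, are a little off and sometimes report something else, mostly with a low value. They report only what shows in the picture. A call takes as long as a camera call. They do not tell look-alikes from the thing itself.
- eyes.search_frame(thing, picture): "box" ([left, top, right, bottom] in pixels, round what is visible of it).
- eyes.outline_of(thing, picture): "region" (480x640 bool, what is visible of it) and "box" ([left, top, right, bottom] in pixels, round what is visible of it).
- eyes.tip_of(thing, picture): "point" ([column, row] in pixels: a listed point, or the origin of a listed thing).
The state is a dict: "t": time; "q": joint angles; "dq": joint speeds; "effort": joint torques, N m; "tool_pos": TCP position; "tool_rot": TCP orientation; "contact_force": force on the tool from outside, world axes, zero at the start; "wrist_torque": the same for the moment, N m; "opening": finger opening in m; "grip_force": force on a finger pad.
Only numpy, scipy, OpenCV 4.12 (cv2) and the standard library are available. Lean on these libraries where they do the work, as an engineer would, in place of code of your own. Each camera call takes 0.05 s, during which the arm holds its last target. There are 200 camera calls.

## Working session

There is one attempt and no reset: what is moved stays moved. The work goes in short steps, Python scripts to look and compute and a tool call to move; the robot and the scene stay as the last step left them, time stands still between calls to the robot, and variables do not carry over. Pictures are saved under pics/ and viewed, at most 10 in all, crops included, and the job is handed in when it is done.

Besides the shell and the picture viewer there is one more tool, called as name(argument=value, ...), one argument or row to a line, values as JSON. apply_moves: Moves the arm, as the interface text tells. Its arguments: {"type":"object","properties":{"plan":{"type":"array","items":{"type":"array","items":{"type":"number"}}},"newtons":{"type":"number"}},"required":["plan"]}

```bash
mkdir -p pics; ls
python3 - <<'E'
from station import telemetry, eyes, ctrl
import cv2,numpy as np
o=telemetry.get_obs();print({k:np.round(v,4) for k,v in o.items()},ctrl.pinch_z)
a=eyes.get_image("scene");b=eyes.get_image("side")
cv2.imwrite("pics/scene.png",a["img"]);cv2.imwrite("pics/side.png",b["img"])
for n,p in (("scene",a),("side",b)):
  print(n,p["K"].tolist(),np.round(p["pose"],3).tolist())
  for th in ["carton_mid","coder_plate","start_top","liner_top"]:
    for r in eyes.tip_of(th,p)[:3]:
      u,v=r["point"];z=p["range_z"][int(v),int(u)]
      P=p["pose"]@np.append(np.linalg.inv(p["K"])@[u,v,1]*z,1)
      print(th,np.round(r["point"],1),round(r["confidence"],2),z,np.round(P[:3],4))
E
```

```text
pics
{'t': np.float64(0.0), 'q': array([-1.333 ,  0.0534,  1.6143, -0.    ,  1.476 , -0.119 ]), 'dq': array([-0.0011, -0.0005, -0.0012,  0.0007, -0.0009, -0.    ]), 'effort': array([-3.50000e-03, -3.93692e+01, -3.70176e+01, -3.00000e-04,
        7.10000e-03, -0.00000e+00]), 'tool_pos': array([ 0.2182, -0.5854,  0.4034]), 'tool_rot': array([-3.0896e+00, -5.5710e-01,  2.0000e-04]), 'contact_force': array([-0.6946,  0.4911,  0.5673]), 'wrist_torque': array([-0.0089, -0.0123,  0.0124]), 'grip_force': np.float64(0.0), 'opening': np.float64(0.0849)} 0.1547
scene [[513.7844186139371, 0.0, 317.34613393044185], [0.0, 513.7844186139371, 246.1676412845354], [0.0, 0.0, 1.0]] [[-0.776, 0.377, -0.506, 1.063], [0.63, 0.452, -0.631, 0.63], [-0.009, -0.809, -0.588, 0.695], [0.0, 0.0, 0.0, 1.0]]
carton_mid [341.8 195.2] 0.7 1.2843118 [ 0.3186 -0.1997  0.0419]
carton_mid [503.7 290.5] 0.67 0.9880158 [0.3177 0.2708 0.0416]
carton_mid [314.9 260.1] 0.59 1.0703589 [ 0.5371 -0.0356  0.0419]
start_top [253.4 350.2] 0.56 0.8821877 [0.7698 0.0848 0.0326]
start_top [376.1 314.1] 0.49 0.8608098 [0.5946 0.2002 0.0957]
start_top [357.3 238.7] 0.49 1.1543732 [ 0.4037 -0.0496  0.0286]
side [[444.53619002483686, 0.0, 321.9286975241573], [0.0, 444.53619002483686, 243.96443602852673], [0.0, 0.0, 1.0]] [[0.963, -0.191, 0.189, 0.388], [-0.269, -0.687, 0.675, -0.591], [0.001, -0.701, -0.713, 0.699], [0.0, 0.0, 0.0, 1.0]]
carton_mid [201.2 397. ] 0.96 0.68518764 [ 0.2926 -0.2403  0.0449]
carton_mid [184.3 205.3] 0.85 1.0067089 [0.294  0.2328 0.0424]
carton_mid [315.1 281.9] 0.56 0.84943247 [ 0.5214 -0.0636  0.0425]
coder_plate [271.6 210.7] 0.67 1.0310098 [0.4844 0.1897 0.0179]
start_top [318.9 169.8] 0.51 1.001102 [0.6018 0.2017 0.1023]
liner_top [362.9 398.3] 0.72 0.7214813 [ 0.5399 -0.2936  0.0089]
```

View pics/scene.png

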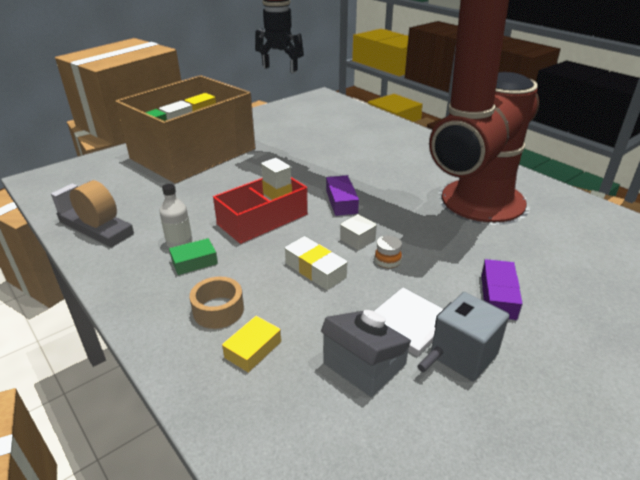

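View pics/side.png

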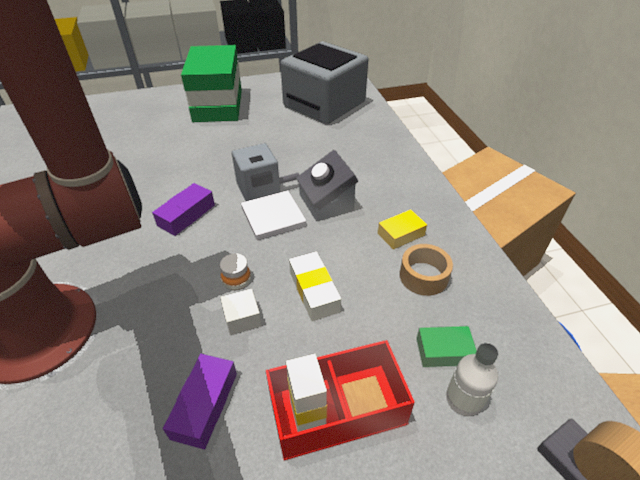

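Scene view: the carton with the yellow band is at (315,260), the console button at (374,318), the plate at (410,318), and the tote at (262,205). In the side view these are at (315,282), (320,171), (272,212) and (340,400). The tote's free cell, with the liner, is the right-hand one, away from the robot. Next I'll measure from both depth clouds.

```bash
cat > h.py <<'E'
from station import telemetry, eyes, ctrl
import cv2,numpy as np
from scipy.spatial.transform import Rotation as R
def cloud(p):
    v,u=np.mgrid[:480,:640]; z=p["range_z"]
    c=np.stack([u,v,np.ones_like(u)],-1)@np.linalg.inv(p["K"]).T*z[...,None]
    W=c@p["pose"][:3,:3].T+p["pose"][:3,3]; W[z==0]=np.nan
    return W
def sel(W,c,r,z0,z1):
    with np.errstate(invalid="ignore"):
        return (np.hypot(W[...,0]-c[0],W[...,1]-c[1])<r)&(W[...,2]>z0)&(W[...,2]<z1)
def rect(P):
    return cv2.minAreaRect((P[:,:2]*1000).astype(np.float32))
E
cat > m.py <<'E'
from h import *
for n in ("scene","side"):
  p=eyes.get_image(n);W=cloud(p);hsv=cv2.cvtColor(p["img"],cv2.COLOR_BGR2HSV).astype(int);H,S,V=hsv[...,0],hsv[...,1],hsv[...,2]
  def rep(name,m):
    m=cv2.morphologyEx(m.astype(np.uint8),cv2.MORPH_OPEN,np.ones((3,3)))>0
    k,l,s,c=cv2.connectedComponentsWithStats(m.astype(np.uint8)); m=l==1+np.argmax(s[1:,4])
    Q=W[m]; r=rect(Q); print(n,name,m.sum(),"rect",np.round(r[0],1),np.round(r[1],1),round(r[2],1),"med z",round(np.median(Q[:,2]),4),"mean",np.round(Q.mean(0),4)); return Q
  rep("carton",sel(W,(.53,-.05),.1,.035,.06))
  rep("plate",sel(W,(.485,.19),.11,.012,.03)&(S<40)&(V>150))
  rep("liner",sel(W,(.54,-.29),.06,0,.02)&(H>8)&(H<25))
  rep("tote",sel(W,(.49,-.29),.15,.07,.088)&((H<6)|(H>174))&(S>120))
  rep("carton_b",sel(W,(.44,-.29),.09,.12,.16))
  Q=rep("cap",sel(W,(.60,.20),.04,.07,.13)&(S<60)&(V>160))
  c=Q.mean(0);nn=np.linalg.svd(Q-c)[2][2];nn*=np.sign(nn[2]);print("normal",np.round(nn,3),"std",np.std((Q-c)@nn).round(4))
E
python3 m.py
```

```text
scene carton 1204 rect [524.3 -50.2] [ 64.5 133.1] 5.5 med z 0.0423 mean [ 0.5272 -0.0458  0.042 ]
scene plate 2209 rect [489.5 189.4] [122.1 121.5] 7.4 med z 0.0183 mean [0.4888 0.1901 0.0183]Traceback (most recent call last):
  File "m.py", line 10, in <module>
    rep("liner",sel(W,(.54,-.29),.06,0,.02)&(H>8)&(H<25))
    ~~~^^^^^^^^^^^^^^^^^^^^^^^^^^^^^^^^^^^^^^^^^^^^^^^^^^
  File "m.py", line 6, in rep
    k,l,s,c=cv2.connectedComponentsWithStats(m.astype(np.uint8)); m=l==1+np.argmax(s[1:,4])
                                                                         ~~~~~~~~~^^^^^^^^^
    return _wrapfunc(a, 'argmax', axis=axis, out=out, **kwds)
    return bound(*args, **kwds)
ValueError: attempt to get argmax of an empty sequence
```

```bash
sed -i 's/    k,l,s,c=/    if not m.any(): print(n,name,"none"); return\n    k,l,s,c=/; s/  c=Q.mean(0);nn/  if Q is None: continue\n  c=Q.mean(0);nn/' m.py; python3 m.py
```

```text
scene carton 1186 rect [524.7 -51.4] [ 64.8 134.4] 6.1 med z 0.0423 mean [ 0.5268 -0.0455  0.042 ]
scene plate 2206 rect [488.1 189.5] [121.3 120.2] 7.4 med z 0.0184 mean [0.4889 0.1902 0.0183]
scene liner none
scene tote 582 rect [ 499.  -291.4] [114.8 201.3] 90.0 med z 0.076 mean [ 0.5182 -0.2795  0.0756]
scene carton_b 349 rect [ 450.5 -290.7] [46.5 63. ] 1.4 med z 0.1323 mean [ 0.4539 -0.2855  0.1306]
scene cap 243 rect [607.9 206.6] [37.3 36.7] 70.7 med z 0.1052 mean [0.6118 0.2093 0.1048]
normal [-0.32  -0.009  0.948] std 0.0025
side carton 1728 rect [521.1 -51.9] [ 61.3 132. ] 5.0 med z 0.0431 mean [ 0.5203 -0.0579  0.0429]
side plate 1799 rect [485.8 188.1] [120.4 122.7] 7.8 med z 0.019 mean [0.4846 0.1833 0.0189]
side liner 1203 rect [ 544.  -287.2] [57.1 61.6] 89.9 med z 0.0072 mean [ 0.5432 -0.288   0.0072]
side tote 794 rect [ 475.7 -300. ] [ 99.2 161.6] 89.8 med z 0.0784 mean [ 0.452  -0.3345  0.0776]
side carton_b 1421 rect [ 446.3 -294. ] [61.2 44.2] 89.8 med z 0.134 mean [ 0.4458 -0.298   0.1333]
side cap 169 rect [602.  203.2] [33.7 36.8] 42.8 med z 0.1033 mean [0.6023 0.2022 0.1031]
normal [-0.446 -0.078  0.892] std 0.0015
```

```bash
cat >> h.py <<'E'
def go(t,yaw=None):
    "shift in tool axes to world TCP t; roll to bring tool y to world yaw (deg, mod 180)"
    o=telemetry.get_obs();M=R.from_rotvec(o["tool_rot"]).as_matrix();p=np.array(o["tool_pos"])
    y=np.degrees(np.arctan2(M[1,1],M[0,1]))
    print("t",round(float(o["t"]),2),"tcp",p.round(4),"tool y deg",y.round(2),"zdown",M[:,2].round(3),"q",np.round(o["q"],2),"F",np.round(o["contact_force"],1),"open",round(float(o["opening"]),4))
    print("shift",(M.T@(np.array(t)-p)).round(4),"roll",None if yaw is None else np.radians(-((yaw-y+90)%180-90)).round(4))
E
python3 -c "
from h import *
go((.526,-.094,.33),5.5)"
```

```text
t 0.65 tcp [ 0.2183 -0.5856  0.4048] tool y deg -69.56 zdown [ 0. -0. -1.] q [-1.33  0.05  1.61  0.    1.48 -0.12] F [ 1.  -0.7 -0.3] open 0.0853
shift [ 0.46   -0.3532  0.0747] roll -1.31
```

apply_moves(
  plan=[
    [0.0854, 0.46, -0.353, 0.0, -1.31],
    [0.0854, 0.46, -0.353, 0.0, -1.31],
    [0.0854, 0.46, -0.353, 0.0, -1.31],
    [0.0854, 0.46, -0.353, 0.0, -1.31],
    [0.0854, 0.46, -0.353, 0.0, -1.31],
    [0.0854, 0.46, -0.353, 0.0, -1.31],
    [0.0854, 0.46, -0.353, 0.0, -1.31],
    [0.0854, 0.46, -0.353, 0.0, -1.31],
    [0.0854, 0.46, -0.353, 0.0, -1.31],
    [0.0854, 0.46, -0.353, 0.0, -1.31],
    [0.0854, 0.46, -0.353, 0.0, -1.31],
    [0.0854, 0.46, -0.353, 0.0, -1.31],
  ],
  newtons=20,
)

```text
t: 1.65
tool_pos: [0.4842, -0.1598, 0.4051]
tool_rot: [2.109, 2.327, 0.0]
contact_force: [1.4, -0.1, -0.4]
opening: 0.0853
grip_force: 0.0
```

```bash
python3 -c "
from h import *
go((.526,-.094,.25),5.5)"
```

```text
t 1.65 tcp [ 0.4842 -0.1598  0.4051] tool y deg 5.62 zdown [ 0.001 -0.001 -1.   ] q [-0.46 -0.23  1.88 -0.    1.49 -0.56] F [ 1.4 -0.1 -0.4] open 0.0853
shift [0.0615 0.0479 0.1551] roll 0.0021
```

apply_moves(
  plan=[
    [0.0854, 0.062, 0.048, 0.0, 0],
    [0.0854, 0.062, 0.048, 0.0, 0],
    [0.0854, 0.062, 0.048, 0.04, 0],
    [0.0854, 0.062, 0.048, 0.08, 0],
    [0.0854, 0.062, 0.048, 0.12, 0],
    [0.0854, 0.062, 0.048, 0.14, 0],
    [0.0854, 0.062, 0.048, 0.14, 0],
    [0.0854, 0.062, 0.048, 0.14, 0],
  ],
)

```text
t: 2.32
tool_pos: [0.5252, -0.0954, 0.2638]
tool_rot: [-2.111, -2.324, 0.002]
contact_force: [0.3, -0.4, 0.3]
opening: 0.0854
grip_force: 0.0
```

```bash
python3 -c "
from h import *
go((.526,-.094,.179),5.5)
p=eyes.get_image('wrist');cv2.imwrite('pics/w1.png',p['img'])"
```

```text
t 2.32 tcp [ 0.5252 -0.0954  0.2638] tool y deg 5.51 zdown [-0.002  0.001 -1.   ] q [-0.32 -0.03  1.94 -0.    1.23 -0.42] F [ 0.3 -0.4  0.3] open 0.0854
shift [0.0012 0.0012 0.0848] roll 0.0001
```

View pics/w1.png

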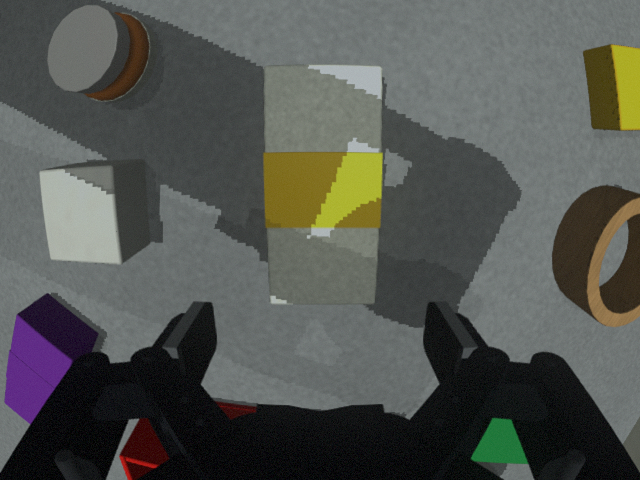

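The wrist view shows the carton centred between the fingers (columns 263–382, fingers about column 320). Its near end is at row 303. I'll check where that end lies in tool coordinates.

```bash
cat >> h.py <<'E'
def wray(p,u,v,zw):
    "wrist pixel -> world on plane z=zw"
    o=telemetry.get_obs();M=R.from_rotvec(o["tool_rot"]).as_matrix();t=np.array(o["tool_pos"])
    K=p["K"];x=(u-K[0,2])/K[0,0];y=(v-K[1,2])/K[1,1];r=np.hypot(x,y)+1e-9
    d=np.array([np.sin(r)*x/r,np.sin(r)*y/r,np.cos(r)]);H=p["hand_eye"]
    c=M@H[:3,3]+t;w=M@H[:3,:3]@d
    P=c+w*(zw-c[2])/w[2];return P.round(4),(M.T@(P-t)).round(4)
E
python3 -c "
from h import *
p=eyes.get_image('wrist')
for u,v in((271,303),(376,303),(264,66),(382,67)):print(*wray(p,u,v,.044))"
```

```text
[ 0.5004 -0.1225  0.044 ] [-0.0236 -0.0294  0.2232]
[ 0.5613 -0.1169  0.044 ] [-0.0238  0.0318  0.2234]
[0.4876 0.0084 0.044 ] [ 0.1079 -0.0296  0.223 ]
[0.5481 0.0138 0.044 ] [0.1076 0.0311 0.2232]
```

apply_moves(
  plan=[
    [0.0854, 0.002, 0.001, 0.03, 0],
    [0.0854, 0.002, 0.001, 0.06, 0],
    [0.0854, 0.002, 0.001, 0.08, 0],
    [0.0854, 0.002, 0.001, 0.084, 0],
    [0.0854, 0.002, 0.001, 0.084, 0],
    [0.05, 0.002, 0.001, 0.084, 0],
    [0.05, 0.002, 0.001, 0.084, 0],
    [0.05, 0.002, 0.001, 0.084, 0],
    [0.05, 0.002, 0.001, 0.084, 0],
    [0.05, 0.002, 0.001, 0.084, 0],
    [0.05, 0.002, 0.001, 0.084, 0],
  ],
  newtons=20,
)

```text
t: 3.33
tool_pos: [0.5277, -0.094, 0.1836]
tool_rot: [2.109, 2.322, 0.003]
contact_force: [-0.2, -0.7, 7.1]
opening: 0.06
grip_force: 22.4
```

apply_moves(
  plan=[
    [0.05, 0.004, 0, -0.014, 0],
    [0.05, 0.01, 0, -0.027, 0],
    [0.05, 0.017, 0, -0.039, 0],
    [0.05, 0.026, 0, -0.05, 0],
    [0.05, 0.037, 0, -0.06, 0],
    [0.05, 0.048, 0, -0.068, 0],
    [0.05, 0.061, 0, -0.075, 0],
    [0.05, 0.074, 0, -0.08, 0],
    [0.05, 0.074, 0, -0.08, 0],
  ],
)

```text
t: 4.08
tool_pos: [0.5191, -0.0174, 0.2618]
tool_rot: [2.109, 2.328, 0.002]
contact_force: [0.9, 0.8, -1.8]
opening: 0.0598
grip_force: 22.4
```

```bash
python3 -c "
from h import *
go((.526,-.094,.179),5.5)
p=eyes.get_image('side');cv2.imwrite('pics/s2.png',cv2.resize(p['img'][140:360,200:460],None,fx=2,fy=2))"
```

```text
t 4.08 tcp [ 0.5191 -0.0174  0.2618] tool y deg 5.64 zdown [ 0.001  0.001 -1.   ] q [-0.18 -0.07  1.98  0.    1.23 -0.28] F [ 0.9  0.8 -1.8] open 0.0598
shift [-0.077  -0.0008  0.0828] roll 0.0025
```

View pics/s2.png

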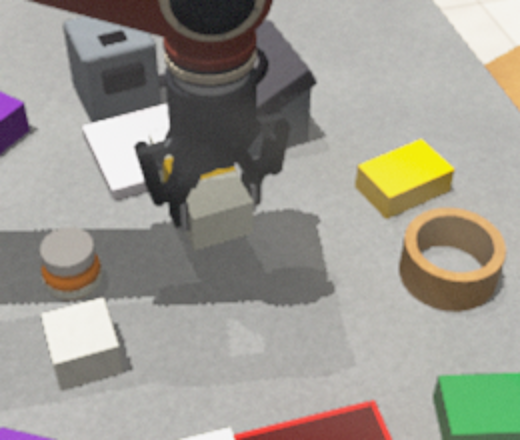

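```bash
cat > tilt.py <<'E'
from h import *
import sys
# y-z section of what is held between fingers, in tool x (horizontal) / world z
o=telemetry.get_obs();M=R.from_rotvec(o["tool_rot"]).as_matrix();t=np.array(o["tool_pos"])
G=np.zeros((24,32),int)
im=np.zeros((480,640),np.uint8)
for n in ("scene","side"):
  p=eyes.get_image(n);W=cloud(p).reshape(-1,3);W=W[~np.isnan(W[:,0])]
  L=(W-t)@M
  k=(abs(L[:,1])<.024)&(abs(L[:,0])<.16)&(W[:,2]>.006)&(W[:,2]<t[2]-.09)
  a=((L[k,0]+.16)*2000).astype(int);b=(470-W[k,2]*2000).astype(int)
  ok=(b>=0);im[b[ok],a[ok].clip(0,639)]=255 if n=="scene" else 128
cv2.line(im,(0,470),(639,470),60);cv2.circle(im,(320,int(470-(t[2]-.155)*2000)),4,200)
cv2.imwrite("pics/"+sys.argv[1],im)
E
python3 tilt.py t1.png
```

```text
(no output)
```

View pics/t1.png

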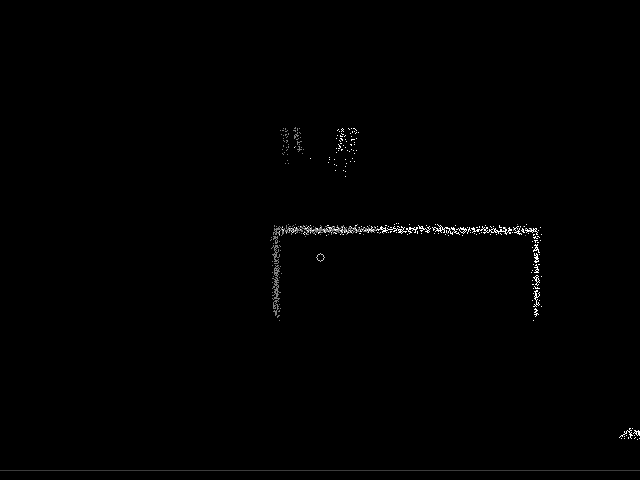

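The picture is a section through the grip. The carton is held level, with its top at row 230 (z about 0.12) and its underside at about row 318 (z about 0.076). The grip kept it from pivoting. I'll set it back down and see whether a slightly looser opening lets it turn.

apply_moves(
  plan=[
    [0.05, -0.02, 0, 0.03, 0],
    [0.05, -0.04, 0, 0.055, 0],
    [0.05, -0.04, 0, 0.07, 0],
    [0.05, -0.04, 0, 0.076, 0],
    [0.05, -0.04, 0, 0.076, 0],
    [0.0585, -0.04, 0, 0.076, 0],
    [0.0585, -0.04, 0, 0.076, 0],
    [0.0585, -0.04, 0, 0.076, 0],
  ],
)

```text
t: 4.9
tool_pos: [0.5231, -0.0595, 0.1849]
tool_rot: [2.112, 2.325, 0.0]
contact_force: [-0.3, -0.0, -1.3]
opening: 0.06
grip_force: 22.7
```

apply_moves(
  plan=[
    [0.0597, 0, 0, 0, 0],
    [0.0597, 0, 0, 0, 0],
    [0.0597, 0, 0, 0, 0],
  ],
)

```text
t: 5.15
tool_pos: [0.5231, -0.0595, 0.1849]
tool_rot: [2.112, 2.325, 0.0]
contact_force: [0.3, -0.5, -1.4]
opening: 0.0597
grip_force: 21.7
```

apply_moves(
  plan=[
    [0.06, 0, 0, 0, 0],
    [0.06, 0, 0, 0, 0],
    [0.06, 0, 0, 0, 0],
  ],
)

```text
t: 5.4
tool_pos: [0.523, -0.0596, 0.1847]
tool_rot: [2.112, 2.325, 0.0]
contact_force: [0.4, -0.7, -1.1]
opening: 0.06
grip_force: 7.7
```

apply_moves(
  plan=[
    [0.0601, 0, 0, 0.001, 0],
    [0.0601, 0, 0, 0.001, 0],
    [0.0601, 0, 0, 0.001, 0],
  ],
)

```text
t: 5.65
tool_pos: [0.5231, -0.0596, 0.1837]
tool_rot: [-2.112, -2.325, -0.0]
contact_force: [-0.7, 0.9, -0.8]
opening: 0.0605
grip_force: 0.2
```

apply_moves(
  plan=[
    [0.06, 0, 0, 0.0, 0],
    [0.06, 0, 0, 0.0, 0],
    [0.06, 0.004, 0, -0.014, 0],
    [0.06, 0.01, 0, -0.027, 0],
    [0.06, 0.017, 0, -0.039, 0],
    [0.06, 0.026, 0, -0.05, 0],
    [0.06, 0.026, 0, -0.05, 0],
  ],
)

```text
t: 6.23
tool_pos: [0.5214, -0.0326, 0.2366]
tool_rot: [2.108, 2.324, 0.005]
contact_force: [0.9, -0.6, 0.0]
opening: 0.06
grip_force: 0.8
```

```bash
cat > tilt.py <<'E'
from h import *
import sys
o=telemetry.get_obs();M=R.from_rotvec(o["tool_rot"]).as_matrix();t=np.array(o["tool_pos"])
A=[]
for n in ("scene","side"):
  p=eyes.get_image(n);W=cloud(p).reshape(-1,3);W=W[~np.isnan(W[:,0])]
  L=(W-t)@M
  k=(abs(L[:,1])<.024)&(abs(L[:,0])<.14)&(W[:,2]>.006+(float(sys.argv[1]) if len(sys.argv)>1 else 0))&(W[:,2]<t[2]-.1)
  A.append(np.c_[L[k,0],W[k,2]])
A=np.vstack(A)
r=cv2.minAreaRect((A*1000).astype(np.float32));print("tcp",t.round(4),"rect xtool,z",np.round(r,1) if 0 else r)
print("box",cv2.boxPoints(r).round(0).tolist())
print("pct",np.percentile(A*1000,[1,99],axis=0).round(0).tolist())
E
python3 tilt.py
```

```text
tcp [ 0.5214 -0.0326  0.2366] rect xtool,z ((37.17839431762695, 75.50908660888672), (105.9092788696289, 139.9702606201172), 74.17961883544922)
box [[-45.0, 44.0], [90.0, 5.0], [119.0, 107.0], [-16.0, 146.0]]
pct [[-39.0, 14.0], [96.0, 135.0]]
```

```bash
sed -i 's/t\[2\]-.1)/t[2]-.122)/' tilt.py; sed -i 's/^print("pct.*/L,_=0,0\nim=np.zeros((400,640),np.uint8);im[(390-A[:,1]*2000).astype(int).clip(0,399),(A[:,0]*2000+300).astype(int)]=255\nl=cv2.HoughLinesP(im,1,np.pi\/360,60,minLineLength=50,maxLineGap=12)\nfor a,b,c,d in (l[:6,0] if l is not None else []): print([(a-300)\/2,(390-b)\/2],[(c-300)\/2,(390-d)\/2],"ang",round(float(np.degrees(np.arctan2(b-d,c-a))),1))/' tilt.py; python3 tilt.py
```

```text
tcp [ 0.5207 -0.0333  0.2343] rect xtool,z ((30.052490234375, 44.62324142456055), (48.16258239746094, 136.24697875976562), 76.67626953125)
box [[-42.0, 37.0], [91.0, 5.0], [102.0, 52.0], [-31.0, 84.0]]
[np.float64(-24.5), np.float64(81.0)] [np.float64(97.0), np.float64(39.0)] ang -19.1
[np.float64(-21.0), np.float64(80.5)] [np.float64(94.0), np.float64(42.0)] ang -18.5
[np.float64(-25.0), np.float64(81.5)] [np.float64(97.0), np.float64(39.5)] ang -19.0
[np.float64(-29.5), np.float64(82.0)] [np.float64(69.0), np.float64(47.5)] ang -19.3
[np.float64(3.0), np.float64(73.0)] [np.float64(97.0), np.float64(41.5)] ang -18.5
[np.float64(-6.5), np.float64(75.5)] [np.float64(97.0), np.float64(40.0)] ang -18.9
```

apply_moves(
  plan=[
    [0.061, -0.008, 0, 0.02, 0],
    [0.062, -0.02, 0, 0.035, 0],
    [0.062, -0.026, 0, 0.05, 0],
    [0.062, -0.026, 0, 0.053, 0],
    [0.06, -0.026, 0, 0.053, 0],
    [0.06, -0.026, 0, 0.053, 0],
    [0.06, -0.026, 0, 0.053, 0],
    [0.06, -0.026, 0, 0.053, 0],
  ],
)

```text
t: 7.1
tool_pos: [0.5229, -0.0593, 0.1809]
tool_rot: [-2.112, -2.326, -0.0]
contact_force: [0.3, -0.2, -1.2]
opening: 0.0603
grip_force: 21.9
```

apply_moves(
  plan=[
    [0.0599, 0, 0, 0, 0],
    [0.0599, 0, 0, 0, 0],
    [0.0599, 0, 0, 0, 0],
    [0.0599, 0, 0, 0, 0],
  ],
)

```text
t: 7.43
tool_pos: [0.523, -0.0595, 0.1809]
tool_rot: [2.112, 2.325, 0.0]
contact_force: [0.4, 0.1, -0.7]
opening: 0.061
grip_force: 21.9
```

```bash
python3 tilt.py
```

```text
tcp [ 0.523  -0.0595  0.1809] rect xtool,z ((52.3792839050293, 27.384153366088867), (136.78330993652344, 42.66790008544922), 0.01362770888954401)
box [[-16.0, 49.0], [-16.0, 6.0], [121.0, 6.0], [121.0, 49.0]]
[np.float64(-15.5), np.float64(44.5)] [np.float64(118.5), np.float64(44.5)] ang 0.0
[np.float64(-13.0), np.float64(46.0)] [np.float64(118.0), np.float64(45.0)] ang -0.4
[np.float64(-13.0), np.float64(46.5)] [np.float64(116.0), np.float64(45.5)] ang -0.4
[np.float64(-13.0), np.float64(44.0)] [np.float64(116.0), np.float64(44.0)] ang 0.0
[np.float64(42.5), np.float64(47.0)] [np.float64(82.5), np.float64(46.5)] ang -0.7
[np.float64(43.0), np.float64(46.5)] [np.float64(70.5), np.float64(46.5)] ang 0.0
```

apply_moves(
  plan=[
    [0.0602, 0, 0, 0, 0],
    [0.0602, 0, 0, 0, 0],
    [0.0602, 0, 0, 0, 0],
  ],
)

```text
t: 7.78
tool_pos: [0.523, -0.0596, 0.1807]
tool_rot: [-2.112, -2.325, 0.0]
contact_force: [-0.3, 0.3, -1.3]
opening: 0.061
grip_force: 21.9
```

apply_moves(
  plan=[
    [0.0604, 0, 0, 0, 0],
    [0.0604, 0, 0, 0, 0],
    [0.0604, 0, 0, 0, 0],
  ],
)

```text
t: 8.03
tool_pos: [0.5231, -0.0596, 0.1807]
tool_rot: [2.112, 2.325, 0.0]
contact_force: [0.2, -0.8, -1.0]
opening: 0.0608
grip_force: 21.9
```

apply_moves(
  plan=[
    [0.0606, 0, 0, 0, 0],
    [0.0606, 0, 0, 0, 0],
    [0.0606, 0, 0, 0, 0],
  ],
)

```text
t: 8.28
tool_pos: [0.523, -0.0596, 0.1807]
tool_rot: [2.112, 2.325, 0.0]
contact_force: [0.6, -0.4, -0.9]
opening: 0.0607
grip_force: 21.9
```

apply_moves(
  plan=[
    [0.0608, 0, 0, 0, 0],
    [0.0608, 0, 0, 0, 0],
    [0.0608, 0, 0, 0, 0],
  ],
)

```text
t: 8.53
tool_pos: [0.523, -0.0596, 0.1807]
tool_rot: [-2.112, -2.325, -0.0]
contact_force: [-0.1, -0.3, -0.4]
opening: 0.0609
grip_force: 17.7
```

apply_moves(
  plan=[
    [0.06096, 0, 0, 0, 0],
    [0.06096, 0, 0, 0, 0],
    [0.06096, 0, 0, 0, 0],
  ],
)

```text
t: 8.78
tool_pos: [0.523, -0.0596, 0.1807]
tool_rot: [-2.112, -2.325, 0.0]
contact_force: [-0.8, -0.2, -0.4]
opening: 0.061
grip_force: 12.3
```

apply_moves(
  plan=[
    [0.06108, 0, 0, 0, 0],
    [0.06108, 0, 0, 0, 0],
    [0.06108, 0, 0, 0, 0],
  ],
)

```text
t: 9.03
tool_pos: [0.523, -0.0596, 0.1807]
tool_rot: [-2.112, -2.325, 0.0]
contact_force: [-0.1, -0.7, -0.3]
opening: 0.0611
grip_force: 8.7
```

apply_moves(
  plan=[
    [0.0612, 0, 0, 0, 0],
    [0.0612, 0, 0, 0, 0],
    [0.0612, 0.002, 0, -0.007, 0],
    [0.0612, 0.004, 0, -0.014, 0],
    [0.0612, 0.007, 0, -0.021, 0],
    [0.0612, 0.01, 0, -0.027, 0],
  ],
)

```text
t: 9.53
tool_pos: [0.5224, -0.0494, 0.2092]
tool_rot: [2.111, 2.325, 0.001]
contact_force: [0.3, -1.0, -0.2]
opening: 0.0614
grip_force: 0.0
```

```bash
python3 tilt.py
```

```text
tcp [ 0.5224 -0.0494  0.2092] rect xtool,z ((43.04479217529297, 26.48267936706543), (135.3141326904297, 40.80524826049805), 0.04600093886256218)
box [[-25.0, 47.0], [-25.0, 6.0], [111.0, 6.0], [111.0, 47.0]]
[np.float64(-23.5), np.float64(44.0)] [np.float64(109.0), np.float64(43.0)] ang -0.4
[np.float64(-24.0), np.float64(43.5)] [np.float64(109.0), np.float64(41.0)] ang -1.1
[np.float64(0.0), np.float64(44.0)] [np.float64(47.0), np.float64(44.0)] ang 0.0
[np.float64(18.0), np.float64(43.0)] [np.float64(110.0), np.float64(41.5)] ang -0.9
[np.float64(-21.0), np.float64(44.5)] [np.float64(108.0), np.float64(44.5)] ang 0.0
[np.float64(-24.5), np.float64(43.0)] [np.float64(44.0), np.float64(41.5)] ang -1.3
```

apply_moves(
  plan=[
    [0.075, -0.014, 0, 0, 0],
    [0.075, -0.014, 0, 0, 0],
    [0.075, -0.014, 0, 0.022, 0],
    [0.075, -0.014, 0, 0.024, 0],
    [0.05, -0.014, 0, 0.024, 0],
    [0.05, -0.014, 0, 0.024, 0],
    [0.05, -0.014, 0, 0.024, 0],
    [0.05, -0.014, 0, 0.024, 0],
    [0.05, -0.014, 0, 0.0, 0],
    [0.05, -0.014, 0, -0.035, 0],
    [0.05, -0.014, 0, -0.071, 0],
    [0.05, -0.014, 0, -0.071, 0],
  ],
)

```text
t: 10.63
tool_pos: [0.5262, -0.0642, 0.2876]
tool_rot: [2.103, 2.316, 0.011]
contact_force: [1.4, -0.0, 0.2]
opening: 0.0603
grip_force: 22.6
```

apply_moves(
  plan=[
    [0.0597, 0, 0, 0, 0],
    [0.0597, 0, 0, 0, 0],
    [0.0597, 0, 0, 0, 0],
  ],
)

```text
t: 10.88
tool_pos: [0.5227, -0.0634, 0.2771]
tool_rot: [-2.11, -2.324, 0.002]
contact_force: [0.3, 0.5, -1.5]
opening: 0.0603
grip_force: 22.6
```

```bash
python3 tilt.py
```

```text
tcp [ 0.5227 -0.0634  0.2771] rect xtool,z ((56.46161651611328, 115.72137451171875), (137.11355590820312, 47.9442253112793), 0.2658624053001404)
box [[-12.0, 139.0], [-12.0, 91.0], [125.0, 92.0], [125.0, 140.0]]
[np.float64(-9.5), np.float64(137.5)] [np.float64(123.5), np.float64(136.5)] ang -0.4
[np.float64(-9.0), np.float64(138.5)] [np.float64(28.5), np.float64(138.0)] ang -0.8
[np.float64(-10.5), np.float64(136.0)] [np.float64(46.0), np.float64(136.0)] ang 0.0
[np.float64(-10.0), np.float64(137.0)] [np.float64(124.5), np.float64(136.0)] ang -0.4
[np.float64(-8.0), np.float64(139.0)] [np.float64(22.0), np.float64(138.5)] ang -1.0
[np.float64(25.5), np.float64(138.5)] [np.float64(120.5), np.float64(137.0)] ang -0.9
```

apply_moves(
  plan=[
    [0.0601, 0, 0, -0.006, 0],
    [0.0601, 0, 0, -0.006, 0],
    [0.0601, 0, 0, -0.006, 0],
  ],
)

```text
t: 11.23
tool_pos: [0.5235, -0.0636, 0.2848]
tool_rot: [2.112, 2.325, 0.0]
contact_force: [0.1, -0.5, -2.0]
opening: 0.0607
grip_force: 22.6
```

apply_moves(
  plan=[
    [0.0602, 0, 0, 0, 0],
    [0.0602, 0, 0, 0, 0],
  ],
)

```text
t: 11.4
tool_pos: [0.5234, -0.0636, 0.2846]
tool_rot: [-2.112, -2.325, 0.0]
contact_force: [-0.9, 0.0, -1.5]
opening: 0.0603
grip_force: 20.6
```

apply_moves(
  plan=[
    [0.0603, 0, 0, 0, 0],
    [0.0603, 0, 0, 0, 0],
  ],
)

```text
t: 11.57
tool_pos: [0.5234, -0.0636, 0.2846]
tool_rot: [-2.112, -2.325, 0.0]
contact_force: [0.4, -0.1, -0.8]
opening: 0.0604
grip_force: 17.1
```

apply_moves(
  plan=[
    [0.06037, 0, 0, 0, 0],
    [0.06037, 0, 0, 0, 0],
  ],
)

```text
t: 11.73
tool_pos: [0.5234, -0.0636, 0.2847]
tool_rot: [-2.112, -2.325, -0.0]
contact_force: [-0.2, -0.1, -1.0]
opening: 0.0602
grip_force: 14.7
```

apply_moves(
  plan=[
    [0.06045, 0, 0, 0, 0],
    [0.06045, 0, 0, 0, 0],
  ],
)

```text
t: 11.9
tool_pos: [0.5234, -0.0636, 0.2847]
tool_rot: [-2.112, -2.325, 0.0]
contact_force: [0.1, -0.6, -0.4]
opening: 0.0602
grip_force: 12.2
```

```bash
python3 tilt.py | head -4
```

```text
tcp [ 0.5234 -0.0636  0.2847] rect xtool,z ((56.709938049316406, 124.12120056152344), (46.80851364135742, 136.2419891357422), 88.68174743652344)
box [[-12.0, 102.0], [124.0, 99.0], [125.0, 146.0], [-11.0, 149.0]]
[np.float64(-10.5), np.float64(144.0)] [np.float64(122.5), np.float64(145.0)] ang 0.4
[np.float64(-10.5), np.float64(143.0)] [np.float64(122.5), np.float64(144.0)] ang 0.4
```

apply_moves(
  plan=[
    [0.06054, 0, 0, 0, 0],
    [0.06054, 0, 0, 0, 0],
  ],
)

```text
t: 12.17
tool_pos: [0.5234, -0.0636, 0.2847]
tool_rot: [2.112, 2.325, 0.0]
contact_force: [0.0, -0.4, -1.0]
opening: 0.0609
grip_force: 9.4
```

apply_moves(
  plan=[
    [0.0606, 0, 0, 0, 0],
    [0.0606, 0, 0, 0, 0],
  ],
)

```text
t: 12.33
tool_pos: [0.5234, -0.0636, 0.2847]
tool_rot: [-2.112, -2.325, -0.0]
contact_force: [-0.3, 0.2, -0.4]
opening: 0.0605
grip_force: 7.8
```

```bash
python3 tilt.py | head -4
```

```text
tcp [ 0.5234 -0.0636  0.2847] rect xtool,z ((55.970245361328125, 123.51190948486328), (47.98323440551758, 135.97088623046875), 89.34219360351562)
box [[-12.0, 100.0], [124.0, 99.0], [124.0, 147.0], [-12.0, 148.0]]
[np.float64(-9.5), np.float64(146.0)] [np.float64(123.0), np.float64(142.5)] ang -1.5
[np.float64(-10.0), np.float64(145.5)] [np.float64(122.0), np.float64(142.0)] ang -1.5
```

apply_moves(
  plan=[
    [0.06065, 0, 0, 0, 0],
    [0.06065, 0, 0, 0, 0],
    [0.06065, 0, 0, 0, 0],
  ],
)

```text
t: 12.68
tool_pos: [0.5235, -0.0636, 0.285]
tool_rot: [2.112, 2.325, 0.0]
contact_force: [-0.1, 0.3, 0.8]
opening: 0.0605
grip_force: 0.0
```

```bash
python3 tilt.py | head -4
```

```text
tcp [ 0.5235 -0.0636  0.285 ] rect xtool,z ((43.745880126953125, 26.57208251953125), (40.98468017578125, 136.66653442382812), 89.9966812133789)
box [[-25.0, 6.0], [112.0, 6.0], [112.0, 47.0], [-25.0, 47.0]]
[np.float64(-22.0), np.float64(43.0)] [np.float64(109.5), np.float64(43.0)] ang 0.0
[np.float64(-21.5), np.float64(44.0)] [np.float64(106.5), np.float64(44.0)] ang 0.0
```

The carton slipped free and landed flat in the same place, so loosening the grip isn't reliable. Instead I'll grip the +y end firmly and press the other end against the tote's fixed outer wall. Lifting along an arc should then let the wall's friction turn the carton in the pads.

apply_moves(
  plan=[
    [0.0854, 0.035, 0, 0, 0],
    [0.0854, 0.07, 0, 0, 0],
    [0.0854, 0.098, 0, 0, 0],
    [0.0854, 0.098, 0, 0.03, 0],
    [0.0854, 0.098, 0, 0.065, 0],
    [0.0854, 0.098, 0, 0.09, 0],
    [0.0854, 0.098, 0, 0.1, 0],
    [0.0854, 0.098, 0, 0.1, 0],
    [0.05, 0.098, 0, 0.1, 0],
    [0.05, 0.098, 0, 0.1, 0],
    [0.05, 0.098, 0, 0.1, 0],
    [0.05, 0.098, 0, 0.1, 0],
  ],
  newtons=20,
)

```text
t: 13.78
tool_pos: [0.5153, 0.0338, 0.187]
tool_rot: [2.11, 2.323, 0.004]
contact_force: [0.6, -0.1, 3.2]
opening: 0.0597
grip_force: 23.0
```

```bash
python3 tilt.py | head -4;python3 -c "
from h import *
go((.54,-.10,.206),0)"
```

```text
tcp [0.5153 0.0338 0.187 ] rect xtool,z ((8.977554321289062, 26.3924560546875), (40.52753829956055, 261.756103515625), 89.97824096679688)
box [[-122.0, 6.0], [140.0, 6.0], [140.0, 47.0], [-122.0, 47.0]]
[np.float64(-121.5), np.float64(43.0)] [np.float64(10.0), np.float64(44.0)] ang 0.4
[np.float64(-120.5), np.float64(44.5)] [np.float64(8.5), np.float64(44.5)] ang 0.0
t 13.88 tcp [0.5153 0.0338 0.187 ] tool y deg 5.49 zdown [ 0.004 -0.    -1.   ] q [-0.08  0.04  2.02 -0.    1.08 -0.17] F [ 0.5 -0.1  5.9] open 0.0595
shift [-0.1355  0.0119 -0.0188] roll 0.0959
```

apply_moves(
  plan=[
    [0.05, 0, 0, -0.02, 0],
    [0.05, -0.035, 0.004, -0.02, 0.05],
    [0.05, -0.07, 0.008, -0.02, 0.096],
    [0.05, -0.105, 0.012, -0.02, 0.096],
    [0.05, -0.132, 0.012, -0.02, 0.096],
    [0.05, -0.132, 0.012, -0.02, 0.096],
    [0.05, -0.132, 0.012, -0.02, 0.096],
  ],
)

```text
t: 14.47
tool_pos: [0.5386, -0.0975, 0.2049]
tool_rot: [-2.224, -2.218, -0.001]
contact_force: [-0.0, 0.5, -1.0]
opening: 0.06
grip_force: 22.5
```

```bash
python3 tilt.py | head -4;python3 -c "
from h import *
go((.54,-.10,.206),0)"
```

```text
tcp [ 0.5386 -0.0975  0.2049] rect xtool,z ((-62.92655944824219, 43.8431396484375), (154.0380096435547, 71.21436309814453), 0.13286258280277252)
box [[-140.0, 79.0], [-140.0, 8.0], [14.0, 8.0], [14.0, 80.0]]
[np.float64(-120.0), np.float64(60.0)] [np.float64(9.5), np.float64(62.5)] ang 1.1
[np.float64(-120.0), np.float64(59.5)] [np.float64(12.5), np.float64(61.5)] ang 0.9
t 14.57 tcp [ 0.5383 -0.0958  0.2044] tool y deg -0.01 zdown [-0.001  0.001 -1.   ] q [-0.31  0.08  1.94  0.    1.12 -0.31] F [-0.9  0.6 -1.2] open 0.0594
shift [-0.0042  0.0017 -0.0016] roll -0.0001
```

apply_moves(
  plan=[
    [0.05, -0.018, 0, 0, 0],
    [0.05, -0.026, 0, 0, 0],
    [0.05, -0.027, 0, 0, 0],
    [0.05, -0.027, 0, -0.01, 0],
    [0.05, -0.027, 0, -0.02, 0],
    [0.05, -0.028, 0, -0.03, 0],
    [0.05, -0.03, 0, -0.041, 0],
    [0.05, -0.033, 0, -0.051, 0],
    [0.05, -0.036, 0, -0.061, 0],
    [0.05, -0.036, 0, -0.061, 0],
  ],
)

```text
t: 15.4
tool_pos: [0.5396, -0.1331, 0.2692]
tool_rot: [2.219, 2.217, 0.003]
contact_force: [0.6, 2.1, -0.4]
opening: 0.0598
grip_force: 22.4
```

```bash
python3 tilt.py .01
```

```text
tcp [ 0.5396 -0.1331  0.2692] rect xtool,z ((-51.47090530395508, 79.8957748413086), (163.3378448486328, 59.216514587402344), 28.415855407714844)
box [[-137.0, 67.0], [-109.0, 15.0], [34.0, 93.0], [6.0, 145.0]]
[np.float64(-99.5), np.float64(68.5)] [np.float64(10.0), np.float64(129.0)] ang 28.9
[np.float64(-111.0), np.float64(63.0)] [np.float64(7.0), np.float64(129.5)] ang 29.4
[np.float64(-98.0), np.float64(70.0)] [np.float64(5.5), np.float64(127.5)] ang 29.1
[np.float64(-97.0), np.float64(69.0)] [np.float64(9.0), np.float64(127.5)] ang 28.9
[np.float64(-97.5), np.float64(68.0)] [np.float64(12.5), np.float64(129.0)] ang 29.0
[np.float64(-110.5), np.float64(81.0)] [np.float64(-110.0), np.float64(16.5)] ang -89.6
```

apply_moves(
  plan=[
    [0.05, -0.005, 0, -0.009, 0],
    [0.05, -0.011, 0, -0.018, 0],
    [0.05, -0.017, 0, -0.026, 0],
    [0.05, -0.024, 0, -0.034, 0],
    [0.05, -0.031, 0, -0.041, 0],
    [0.05, -0.039, 0, -0.048, 0],
    [0.05, -0.048, 0, -0.054, 0],
    [0.05, -0.057, 0, -0.059, 0],
    [0.05, -0.066, 0, -0.063, 0],
    [0.05, -0.076, 0, -0.067, 0],
    [0.05, -0.086, 0, -0.07, 0],
    [0.05, -0.096, 0, -0.071, 0],
  ],
)

```text
t: 16.5
tool_pos: [0.5387, -0.2294, 0.3374]
tool_rot: [2.221, 2.221, 0.0]
contact_force: [-0.1, 2.4, -0.4]
opening: 0.0596
grip_force: 22.8
```

apply_moves(
  plan=[
    [0.05, 0, 0, 0, 0],
    [0.05, 0, 0, 0, 0],
  ],
)

```text
t: 16.67
tool_pos: [0.5386, -0.2293, 0.3368]
tool_rot: [2.222, 2.219, -0.001]
contact_force: [-0.2, -0.3, -1.2]
opening: 0.0594
grip_force: 22.6
```

```bash
python3 tilt.py .08
```

```text
tcp [ 0.5386 -0.2293  0.3368] rect xtool,z ((20.47861671447754, 142.0002899169922), (114.46156311035156, 51.295528411865234), 87.10227966308594)
box [[-8.0, 86.0], [43.0, 84.0], [49.0, 198.0], [-2.0, 200.0]]
[np.float64(-7.0), np.float64(86.5)] [np.float64(-0.5), np.float64(195.0)] ang 86.6
[np.float64(-6.5), np.float64(86.5)] [np.float64(0.0), np.float64(195.0)] ang 86.6
[np.float64(37.0), np.float64(87.0)] [np.float64(44.0), np.float64(195.0)] ang 86.3
[np.float64(-6.0), np.float64(86.5)] [np.float64(0.5), np.float64(195.0)] ang 86.6
[np.float64(-6.0), np.float64(116.5)] [np.float64(-1.5), np.float64(195.0)] ang 86.7
[np.float64(-1.0), np.float64(194.5)] [np.float64(45.0), np.float64(195.0)] ang 0.6
```

The section shows the carton now hanging at 86.6°, nearly upright. I'll carry it to the plate.

```bash
python3 -c "
from h import *
go((.489,.174,.38),7.5)"
```

```text
t 16.77 tcp [ 0.5386 -0.2285  0.3366] tool y deg -0.0 zdown [-0.    -0.001 -1.   ] q [-0.53  0.01  1.77 -0.    1.36 -0.53] F [-0.7  0.4 -0.6] open 0.0597
shift [ 0.4024 -0.0496 -0.0438] roll -0.1309
```

apply_moves(
  plan=[
    [0.05, 0, 0, -0.02, 0],
    [0.05, 0.02, -0.005, -0.044, 0],
    [0.05, 0.055, -0.01, -0.044, 0],
    [0.05, 0.09, -0.015, -0.044, -0.03],
    [0.05, 0.13, -0.02, -0.044, -0.06],
    [0.05, 0.17, -0.025, -0.044, -0.09],
    [0.05, 0.21, -0.03, -0.044, -0.13],
    [0.05, 0.25, -0.035, -0.044, -0.131],
    [0.05, 0.29, -0.04, -0.044, -0.131],
    [0.05, 0.33, -0.045, -0.044, -0.131],
    [0.05, 0.37, -0.0496, -0.044, -0.131],
    [0.05, 0.395, -0.0496, -0.044, -0.131],
  ],
)

```text
t: 17.77
tool_pos: [0.4876, 0.1701, 0.3808]
tool_rot: [-2.067, -2.365, -0.001]
contact_force: [0.4, 0.1, -0.7]
opening: 0.0596
grip_force: 22.7
```

```bash
python3 -c "
from h import *
go((.489,.174,.30),7.5)"; python3 tilt.py .04
```

```text
t 17.77 tcp [0.4876 0.1701 0.3808] tool y deg 7.69 zdown [ 0.001  0.001 -1.   ] q [ 0.19 -0.2   1.89  0.    1.45  0.06] F [ 0.4  0.1 -0.7] open 0.0596
shift [0.0037 0.0019 0.0808] roll 0.0033
tcp [0.4876 0.1701 0.3808] rect xtool,z ((43.797306060791016, 142.76809692382812), (112.9857406616211, 214.69471740722656), 33.92089080810547)
box [[-63.0, 200.0], [57.0, 22.0], [151.0, 85.0], [31.0, 263.0]]
[np.float64(35.5), np.float64(110.5)] [np.float64(40.5), np.float64(195.0)] ang 86.6
[np.float64(-3.5), np.float64(195.0)] [np.float64(40.0), np.float64(195.0)] ang 0.0
[np.float64(-4.0), np.float64(113.5)] [np.float64(0.0), np.float64(194.0)] ang 87.2
[np.float64(36.5), np.float64(113.5)] [np.float64(41.5), np.float64(195.0)] ang 86.5
[np.float64(-4.5), np.float64(114.0)] [np.float64(-1.0), np.float64(194.5)] ang 87.5
[np.float64(-4.5), np.float64(118.5)] [np.float64(-1.5), np.float64(193.5)] ang 87.7
```

apply_moves(
  plan=[
    [0.05, 0.003, 0.002, 0.03, 0.003],
    [0.05, 0.003, 0.002, 0.06, 0.003],
    [0.05, 0.003, 0.002, 0.08, 0.003],
    [0.05, 0.003, 0.002, 0.085, 0.003],
    [0.05, 0.003, 0.002, 0.085, 0.003],
  ],
)

```text
t: 18.28
tool_pos: [0.4898, 0.1694, 0.2936]
tool_rot: [-2.074, -2.357, 0.006]
contact_force: [0.1, -0.1, -0.7]
opening: 0.0598
grip_force: 22.6
```

apply_moves(
  plan=[
    [0.05, 0, 0, 0.002, 0],
    [0.05, 0, 0, 0.004, 0],
    [0.05, 0, 0, 0.004, 0],
  ],
)

```text
t: 18.53
tool_pos: [0.4912, 0.1699, 0.2933]
tool_rot: [2.074, 2.357, 0.003]
contact_force: [0.2, 0.1, -1.1]
opening: 0.0596
grip_force: 22.6
```

```bash
sed -i 's/400,640/480,640/;s/390-A/470-A/;s/0,399/0,479/;s/(390-/(470-/g' tilt.py; python3 tilt.py .02
```

```text
tcp [0.4912 0.1699 0.2933] rect xtool,z ((65.35531616210938, 89.33848571777344), (130.98516845703125, 148.36973571777344), 88.03520965576172)
box [[-11.0, 26.0], [137.0, 21.0], [142.0, 152.0], [-7.0, 157.0]]
[np.float64(37.0), np.float64(27.0)] [np.float64(42.5), np.float64(155.0)] ang 87.5
[np.float64(-6.5), np.float64(27.0)] [np.float64(0.0), np.float64(156.5)] ang 87.1
[np.float64(-7.5), np.float64(26.5)] [np.float64(-0.5), np.float64(156.5)] ang 86.9
[np.float64(38.5), np.float64(48.0)] [np.float64(43.0), np.float64(153.0)] ang 87.5
[np.float64(-8.0), np.float64(27.5)] [np.float64(-1.5), np.float64(155.5)] ang 87.1
[np.float64(-6.0), np.float64(28.5)] [np.float64(0.5), np.float64(155.0)] ang 87.1
```

apply_moves(
  plan=[
    [0.05, 0.004, -0.002, 0.0, 0],
    [0.05, 0.004, -0.002, 0.002, 0],
    [0.05, 0.004, -0.002, 0.003, 0],
    [0.05, 0.004, -0.002, 0.004, 0],
    [0.05, 0.004, -0.002, 0.004, 0],
  ],
)

```text
t: 19.05
tool_pos: [0.4884, 0.1738, 0.2893]
tool_rot: [2.074, 2.359, 0.0]
contact_force: [-3.4, -0.5, 6.6]
opening: 0.0597
grip_force: 23.5
```

apply_moves(
  plan=[
    [0.05, 0, 0, 0.001, 0],
    [0.05, 0, 0, 0.001, 0],
  ],
)

```text
t: 19.22
tool_pos: [0.4886, 0.1737, 0.2892]
tool_rot: [2.074, 2.359, -0.001]
contact_force: [-4.3, -2.4, 11.4]
opening: 0.0594
grip_force: 24.0
```

Touching down (11 N). Open, then go straight up.

apply_moves(
  plan=[
    [0.05, 0, 0, -0.001, 0],
    [0.062, 0, 0, -0.001, 0],
    [0.066, 0, 0, -0.001, 0],
    [0.0854, 0, 0, -0.001, 0],
    [0.0854, 0, 0, -0.001, 0],
    [0.0854, 0, 0, -0.001, 0],
    [0.0854, 0, 0, -0.03, 0],
    [0.0854, 0, 0, -0.06, 0],
    [0.0854, 0, 0, -0.06, 0],
  ],
)

```text
t: 19.97
tool_pos: [0.4898, 0.174, 0.3532]
tool_rot: [2.071, 2.354, 0.013]
contact_force: [1.1, 0.4, 2.3]
opening: 0.0852
grip_force: 0.0
```

```bash
cat > std.py <<'E'
from h import *
import sys
c=[float(a) for a in sys.argv[1:3]];zt=float(sys.argv[3])
for n in ("scene","side"):
  p=eyes.get_image(n);W=cloud(p)
  m=sel(W,c,.06,zt-.007,zt+.006)
  m2=m.astype(np.uint8);k,l,s,_=cv2.connectedComponentsWithStats(m2)
  if k<2: print(n,"none");continue
  Q=W[l==1+np.argmax(s[1:,4])];r=rect(Q);print(n,len(Q),np.round(r[0],1),np.round(r[1],1),round(r[2],1),"z",np.median(Q[:,2]).round(4))
  m=sel(W,c,.06,zt-.1,zt-.09);print("  low mean",W[m][:,:2].mean(0).round(4))
  if len(sys.argv)>4: cv2.imwrite("pics/"+n+sys.argv[4],p["img"])
E
python3 std.py .487 .189 .15 a.png
```

```text
scene 627 [489.1 189.8] [61.8 45.5] 9.0 z 0.1484
  low mean [0.5047 0.2008]
side 414 [485.6 186.1] [59.6 46.4] 7.3 z 0.149
  low mean [0.4827 0.1691]
```

The carton stands at about (0.487, 0.188), top z 0.149, yaw 7–9°, so it is in place. Now the button.

```bash
python3 -c "
from h import *
go((.596,.2035,.30),7.5)"
```

```text
t 20.07 tcp [0.4886 0.1738 0.3484] tool y deg 7.33 zdown [ 0.003  0.001 -1.   ] q [ 0.2  -0.16  1.92  0.    1.39  0.07] F [-0.4 -0.7 -0.1] open 0.0852
shift [0.0158 0.1102 0.0488] roll -0.0029
```

View pics/sidea.png

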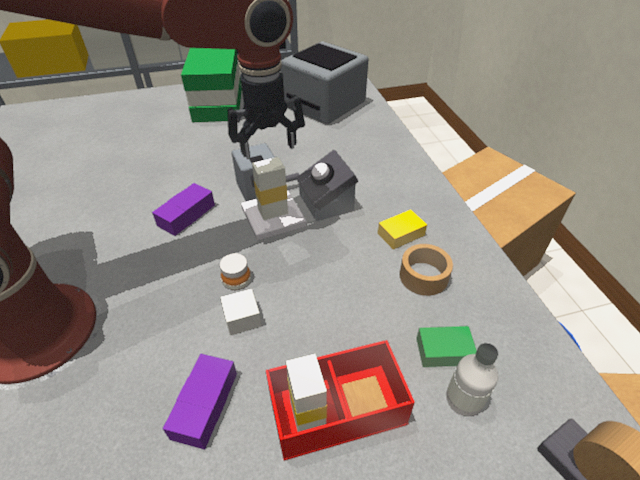

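The side view shows the carton upright on the plate at (270,185), with the gripper clear above it and the button at (321,171). I'll close the fingers and move over the button.

apply_moves(
  plan=[
    [0.0854, 0, 0, -0.02, 0],
    [0.04, 0.005, 0.03, -0.02, 0],
    [0, 0.01, 0.07, -0.02, 0],
    [0, 0.016, 0.11, -0.02, -0.003],
    [0, 0.016, 0.11, 0, -0.003],
    [0, 0.016, 0.11, 0.03, -0.003],
    [0, 0.016, 0.11, 0.045, -0.003],
    [0, 0.016, 0.11, 0.048, -0.003],
    [0, 0.016, 0.11, 0.048, -0.003],
  ],
)

```text
t: 20.82
tool_pos: [0.5941, 0.2033, 0.2958]
tool_rot: [-2.069, -2.36, 0.007]
contact_force: [0.6, 0.8, 0.0]
opening: -0.0002
grip_force: 0.0
```

```bash
python3 -c "
from h import *
go((.596,.2035,.281),7.5)"; python3 std.py .487 .189 .15
```

```text
t 20.82 tcp [0.5941 0.2033 0.2958] tool y deg 7.51 zdown [-0.005 -0.001 -1.   ] q [0.21 0.15 1.7  0.   1.3  0.08] F [0.6 0.8 0. ] open -0.0002
shift [-0.0001  0.002   0.0148] roll 0.0001
scene 564 [488.7 188.9] [62.5 44.9] 8.4 z 0.1482
  low mean [0.5038 0.2006]
side 419 [485.7 187.2] [60.9 48.3] 6.9 z 0.1487
  low mean [0.4847 0.1687]
```

apply_moves(
  plan=[
    [0, 0, 0, 0.003, 0],
    [0, 0, 0, 0.006, 0],
    [0, 0, 0, 0.009, 0],
    [0, 0, 0, 0.011, 0],
    [0, 0, 0, 0.013, 0],
    [0, 0, 0, 0.014, 0],
    [0, 0, 0, 0.014, 0],
  ],
)

```text
t: 21.5
tool_pos: [0.595, 0.2035, 0.2843]
tool_rot: [-2.071, -2.362, 0.001]
contact_force: [-0.3, -0.2, -1.0]
opening: 0.0002
grip_force: 0.0
```

apply_moves(
  plan=[
    [0, 0, 0, 0.001, 0],
    [0, 0, 0, 0.002, 0],
    [0, 0, 0, 0.003, 0],
    [0, 0, 0, 0.003, 0],
  ],
)

```text
t: 21.83
tool_pos: [0.5951, 0.2036, 0.2814]
tool_rot: [-2.071, -2.362, 0.001]
contact_force: [-1.0, 0.2, 0.4]
opening: -0.0004
grip_force: 0.0
```

apply_moves(
  plan=[
    [0, 0, 0, 0.001, 0],
    [0, 0, 0, 0.002, 0],
    [0, 0, 0, 0.003, 0],
    [0, 0, 0, 0.003, 0],
  ],
)

```text
t: 22.17
tool_pos: [0.5951, 0.2035, 0.2784]
tool_rot: [-2.071, -2.362, 0.001]
contact_force: [0.6, -0.0, 0.0]
opening: -0.0001
grip_force: 0.0
```

apply_moves(
  plan=[
    [0, 0, 0, 0.001, 0],
    [0, 0, 0, 0.002, 0],
    [0, 0, 0, 0.003, 0],
    [0, 0, 0, 0.003, 0],
  ],
)

```text
t: 22.5
tool_pos: [0.5955, 0.2036, 0.2765]
tool_rot: [2.071, 2.361, 0.002]
contact_force: [-0.4, 0.5, 4.1]
opening: 0.0
grip_force: 1.6
```

apply_moves(
  plan=[
    [0, 0, 0, 0.001, 0],
    [0, 0, 0, 0.002, 0],
    [0, 0, 0, 0.002, 0],
  ],
)

```text
t: 22.75
tool_pos: [0.5956, 0.2036, 0.2745]
tool_rot: [2.071, 2.361, 0.002]
contact_force: [0.1, -0.5, 5.0]
opening: 0.0001
grip_force: 2.3
```

apply_moves(
  plan=[
    [0, 0, 0, 0.001, 0],
    [0, 0, 0, 0.002, 0],
    [0, 0, 0, 0.003, 0],
    [0, 0, 0, 0.003, 0],
  ],
)

```text
t: 23.08
tool_pos: [0.5959, 0.2037, 0.2722]
tool_rot: [2.07, 2.361, 0.004]
contact_force: [0.4, 0.7, 7.7]
opening: -0.0
grip_force: 3.1
```

apply_moves(
  plan=[
    [0, 0, 0, 0.001, 0],
    [0, 0, 0, 0.002, 0],
    [0, 0, 0, 0.002, 0],
  ],
)

```text
t: 23.33
tool_pos: [0.5962, 0.2037, 0.2708]
tool_rot: [2.07, 2.36, 0.005]
contact_force: [-0.1, 0.4, 8.0]
opening: 0.0
grip_force: 3.7
```

apply_moves(
  plan=[
    [0, 0, 0, 0.001, 0],
    [0, 0, 0, 0.001, 0],
  ],
)

```text
t: 23.5
tool_pos: [0.5963, 0.2038, 0.2702]
tool_rot: [2.069, 2.36, 0.006]
contact_force: [0.7, -0.3, 8.9]
opening: -0.0001
grip_force: 4.0
```

apply_moves(
  plan=[
    [0, 0, 0, 0.001, 0],
    [0, 0, 0, 0.002, 0],
    [0, 0, 0, 0.002, 0],
  ],
)

```text
t: 23.75
tool_pos: [0.5967, 0.2038, 0.2692]
tool_rot: [2.069, 2.359, 0.008]
contact_force: [0.4, 0.0, 10.6]
opening: -0.0
grip_force: 4.8
```

apply_moves(
  plan=[
    [0, 0, 0, 0.001, 0],
    [0, 0, 0, 0.002, 0],
    [0, 0, 0, 0.002, 0],
  ],
)

```text
t: 24.0
tool_pos: [0.5969, 0.2039, 0.2689]
tool_rot: [2.068, 2.359, 0.008]
contact_force: [-3.2, -1.0, 18.1]
opening: 0.0
grip_force: 8.9
```

The force rises without further motion, so the button is at its stop. I'll hold briefly with a little more travel, then lift.

apply_moves(
  plan=[
    [0, 0, 0, 0.001, 0],
    [0, 0, 0, 0.001, 0],
    [0, 0, 0, 0.001, 0],
  ],
)

```text
t: 24.25
tool_pos: [0.597, 0.2039, 0.2688]
tool_rot: [2.068, 2.359, 0.008]
contact_force: [-5.6, -3.0, 23.2]
opening: -0.0002
grip_force: 11.0
```

apply_moves(
  plan=[
    [0, 0, 0, -0.005, 0],
    [0, 0, 0, -0.015, 0],
    [0, 0, 0, -0.04, 0],
    [0, 0, 0, -0.075, 0],
    [0, 0, 0, -0.09, 0],
    [0, 0, 0, -0.09, 0],
  ],
)

```text
t: 24.75
tool_pos: [0.5963, 0.2039, 0.3577]
tool_rot: [2.068, 2.358, 0.011]
contact_force: [0.3, 0.1, 0.1]
opening: 0.0002
grip_force: 0.0
```

```bash
sed -i 's/^  rep("carton"/  rep("cartonst",sel(W,(.487,.188),.06,.143,.156))\n  0 and rep("carton"/;/rep("plate\|rep("tote\|rep("carton_b/d' m.py; python3 m.py; python3 -c "
from h import *
go((.487,.188,.36),7.5)"
```

```text
scene cartonst 609 rect [488.7 188.3] [63.9 45.7] 7.9 med z 0.1481 mean [0.4915 0.1904 0.1479]
scene liner none
scene cap 171 rect [606.9 209.7] [37.6 27. ] 24.4 med z 0.1056 mean [0.6111 0.2108 0.1051]
normal [-0.337 -0.031  0.941] std 0.0022
side cartonst 397 rect [485.5 187.4] [60.1 49.1] 6.9 med z 0.1488 mean [0.4855 0.1842 0.1485]
side liner 1198 rect [ 543.8 -287.3] [57.8 61.3] 89.8 med z 0.0072 mean [ 0.543  -0.288   0.0072]
side cap 114 rect [600.2 203.2] [32.  29.2] 50.1 med z 0.1023 mean [0.6007 0.203  0.1026]
normal [-0.485 -0.092  0.87 ] std 0.0012
t 24.85 tcp [0.5951 0.2036 0.3523] tool y deg 7.51 zdown [ 0.  0. -1.] q [0.21 0.1  1.65 0.   1.39 0.08] F [-0.6  0.5 -0.5] open 0.0004
shift [-0.0013 -0.1092 -0.0077] roll 0.0001
```

The carton is still in place and the button is out. I'll take the carton again, centred this time.

apply_moves(
  plan=[
    [0.0854, -0.001, -0.035, -0.015, 0],
    [0.0854, -0.001, -0.07, -0.015, 0],
    [0.0854, -0.001, -0.109, -0.015, 0],
    [0.0854, -0.001, -0.109, -0.015, 0],
    [0.0854, -0.001, -0.109, 0.01, 0],
    [0.0854, -0.001, -0.109, 0.035, 0],
    [0.0854, -0.001, -0.109, 0.06, 0],
    [0.0854, -0.001, -0.109, 0.073, 0],
    [0.0854, -0.001, -0.109, 0.074, 0],
    [0.05, -0.001, -0.109, 0.074, 0],
    [0.05, -0.001, -0.109, 0.074, 0],
    [0.05, -0.001, -0.109, 0.074, 0],
  ],
  newtons=25,
)

```text
t: 25.85
tool_pos: [0.488, 0.1885, 0.2803]
tool_rot: [2.07, 2.361, 0.003]
contact_force: [-0.9, 0.7, -1.8]
opening: 0.0595
grip_force: 33.6
```

apply_moves(
  plan=[
    [0.05, 0, 0, 0, 0],
    [0.05, 0, 0, 0, 0],
    [0.05, 0, 0, -0.03, 0],
    [0.05, 0, 0, -0.07, 0],
    [0.05, 0, 0, -0.11, 0],
    [0.05, 0, 0, -0.11, 0],
  ],
)

```text
t: 26.35
tool_pos: [0.4891, 0.1888, 0.3995]
tool_rot: [2.064, 2.355, 0.022]
contact_force: [1.2, -0.8, 0.2]
opening: 0.0598
grip_force: 33.9
```

```bash
python3 tilt.py .04; python3 -c "
from h import *
go((.542,-.289,.385),90)"
```

```text
tcp [0.4891 0.1888 0.3995] rect xtool,z ((29.278629302978516, 159.73822021484375), (113.07212829589844, 235.6070556640625), 34.92082595825195)
box [[-85.0, 224.0], [50.0, 31.0], [143.0, 96.0], [8.0, 289.0]]
[np.float64(21.5), np.float64(139.5)] [np.float64(21.5), np.float64(235.0)] ang 90.0
[np.float64(22.0), np.float64(140.5)] [np.float64(22.0), np.float64(235.0)] ang 90.0
[np.float64(-24.5), np.float64(235.0)] [np.float64(-20.5), np.float64(136.5)] ang -87.7
[np.float64(21.0), np.float64(139.5)] [np.float64(21.0), np.float64(235.0)] ang 90.0
[np.float64(-23.0), np.float64(235.0)] [np.float64(-23.0), np.float64(204.5)] ang -90.0
[np.float64(-22.5), np.float64(194.0)] [np.float64(-21.5), np.float64(235.0)] ang 88.6
t 26.45 tcp [0.4877 0.1885 0.392 ] tool y deg 7.51 zdown [ 0.006  0.001 -1.   ] q [ 0.23 -0.19  1.86 -0.    1.46  0.1 ] F [ 0.   0.4 -1.5] open 0.0599
shift [-0.4805 -0.0086  0.0067] roll -1.4398
```

```bash
python3 -c "
from h import *
go((.545,-.289,.40),0)"
```

```text
t 26.45 tcp [0.4877 0.1885 0.392 ] tool y deg 7.51 zdown [ 0.006  0.001 -1.   ] q [ 0.23 -0.19  1.86 -0.    1.46  0.1 ] F [ 0.   0.4 -1.5] open 0.0599
shift [-0.4809 -0.0056 -0.0083] roll 0.131
```

apply_moves(
  plan=[
    [0.05, -0.03, 0, -0.008, 0.02],
    [0.05, -0.068, -0.001, -0.008, 0.04],
    [0.05, -0.107, -0.001, -0.008, 0.06],
    [0.05, -0.146, -0.002, -0.008, 0.08],
    [0.05, -0.185, -0.002, -0.008, 0.1],
    [0.05, -0.224, -0.003, -0.008, 0.12],
    [0.05, -0.263, -0.003, -0.008, 0.131],
    [0.05, -0.302, -0.004, -0.008, 0.131],
    [0.05, -0.341, -0.004, -0.008, 0.131],
    [0.05, -0.38, -0.005, -0.008, 0.131],
    [0.05, -0.419, -0.005, -0.008, 0.131],
    [0.05, -0.45, -0.006, -0.008, 0.131],
  ],
)

```text
t: 27.45
tool_pos: [0.5395, -0.2611, 0.394]
tool_rot: [-2.221, -2.217, 0.002]
contact_force: [0.3, -0.2, -0.9]
opening: 0.0599
grip_force: 33.4
```

```bash
python3 -c "
from h import *
go((.545,-.289,.36),0)"; python3 std.py .545 -.26 .27
```

```text
t 27.45 tcp [ 0.5395 -0.2611  0.394 ] tool y deg -0.08 zdown [-0.003  0.002 -1.   ] q [-0.57  0.    1.68 -0.    1.46 -0.57] F [ 0.3 -0.2 -0.9] open 0.0599
shift [-0.028   0.0057  0.0339] roll -0.0014
scene 114 [ 517.4 -251.7] [47.1 46.5] 45.5 z 0.2672
  low mean [ 0.5496 -0.2444]
side 788 [ 543.8 -270. ] [ 37.5 111.9] 89.6 z 0.2639
  low mean [ 0.5312 -0.2832]
```

apply_moves(
  plan=[
    [0.05, -0.028, 0.005, 0, 0],
    [0.05, -0.028, 0.005, 0, 0],
    [0.05, -0.028, 0.005, 0, 0],
    [0.05, -0.028, 0.005, 0.03, 0],
    [0.05, -0.028, 0.005, 0.06, 0],
    [0.05, -0.028, 0.005, 0.085, 0],
    [0.05, -0.028, 0.005, 0.105, 0],
    [0.05, -0.028, 0.005, 0.112, 0],
    [0.05, -0.028, 0.005, 0.112, 0],
  ],
)

```text
t: 28.3
tool_pos: [0.5441, -0.2848, 0.2813]
tool_rot: [-2.216, -2.218, 0.001]
contact_force: [0.0, 0.1, -0.6]
opening: 0.0596
grip_force: 32.7
```

```bash
python3 -c "
from h import *
go((.545,-.289,.269),0)
p=eyes.get_image('side');cv2.imwrite('pics/tote.png',cv2.resize(p['img'][240:480,200:480],None,fx=2,fy=2))"
```

```text
t 28.3 tcp [ 0.5441 -0.2848  0.2813] tool y deg 0.06 zdown [-0.005  0.004 -1.   ] q [-0.6   0.13  1.74  0.    1.27 -0.6 ] F [ 0.   0.1 -0.6] open 0.0596
shift [-0.0043  0.0009  0.0122] roll 0.0011
```

View pics/tote.png

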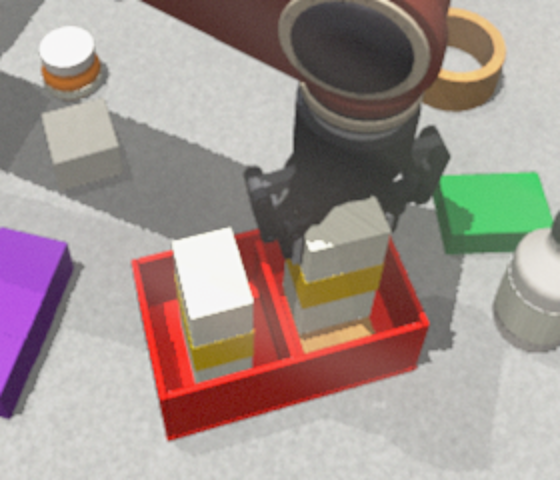

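The crop shows the carton inside the free cell at (340,270), clear of the walls and just above the liner, which is visible at (335,335). I'll lower it until it touches.

apply_moves(
  plan=[
    [0.05, -0.003, 0, 0.003, 0],
    [0.05, -0.003, 0, 0.006, 0],
    [0.05, -0.003, 0, 0.008, 0],
    [0.05, -0.003, 0, 0.009, 0],
    [0.05, -0.003, 0, 0.009, 0],
  ],
)

```text
t: 28.77
tool_pos: [0.5451, -0.2897, 0.276]
tool_rot: [2.221, 2.221, 0.0]
contact_force: [-0.4, 0.6, -1.8]
opening: 0.0597
grip_force: 32.7
```

apply_moves(
  plan=[
    [0.05, 0, 0, 0.001, 0],
    [0.05, 0, 0, 0.001, 0],
  ],
)

```text
t: 28.93
tool_pos: [0.5451, -0.2896, 0.2748]
tool_rot: [2.221, 2.221, 0.0]
contact_force: [-0.3, 0.4, -1.1]
opening: 0.0599
grip_force: 32.7
```

apply_moves(
  plan=[
    [0.05, 0, 0, 0.002, 0],
    [0.05, 0, 0, 0.004, 0],
    [0.05, 0, 0, 0.005, 0],
    [0.05, 0, 0, 0.005, 0],
  ],
)

```text
t: 29.27
tool_pos: [0.5449, -0.2895, 0.2691]
tool_rot: [-2.221, -2.221, 0.0]
contact_force: [0.5, -0.9, -1.3]
opening: 0.0596
grip_force: 32.7
```

apply_moves(
  plan=[
    [0.05, 0, 0, 0.001, 0],
    [0.05, 0, 0, 0.002, 0],
    [0.05, 0, 0, 0.002, 0],
  ],
)

```text
t: 29.52
tool_pos: [0.5452, -0.2897, 0.2681]
tool_rot: [2.221, 2.221, -0.0]
contact_force: [-0.4, -0.5, -0.2]
opening: 0.0596
grip_force: 32.7
```

Force is near zero, so the carton is touching. Half a millimetre more, then release and rise.

apply_moves(
  plan=[
    [0.05, 0, 0, 0.001, 0],
    [0.05, 0, 0, 0.001, 0],
    [0.062, 0, 0, 0.001, 0],
    [0.066, 0, 0, 0.001, 0],
    [0.076, 0, 0, 0.001, 0],
    [0.076, 0, 0, 0.001, 0],
    [0.076, 0, 0, 0.001, 0],
    [0.076, 0, 0, -0.02, 0],
    [0.076, 0, 0, -0.06, 0],
    [0.076, 0, 0, -0.1, 0],
    [0.076, 0, 0, -0.13, 0],
    [0.076, 0, 0, -0.13, 0],
  ],
)

```text
t: 30.52
tool_pos: [0.5464, -0.2904, 0.4073]
tool_rot: [2.211, 2.211, 0.004]
contact_force: [-0.3, -0.2, 2.0]
opening: 0.0759
grip_force: 0.0
```

```bash
python3 std.py .545 -.289 .137; python3 m.py | grep -A1 cap
```

```text
scene 319 [ 546.8 -288. ] [47.7 60.7] 90.0 z 0.136
  low mean [ 0.5605 -0.2577]
side 1257 [ 543.4 -290.8] [60.8 45.2] 0.1 z 0.1369
  low mean [ 0.5372 -0.2997]
scene cap 245 rect [608.2 207.9] [37.7 35.7] 82.6 med z 0.1056 mean [0.612  0.2096 0.105 ]
normal [-0.31   0.003  0.951] std 0.0026
--
side cap none
```

The carton stands at (0.545, -0.289) with its top at 0.137, the button is out, and the gripper is clear. Handing in.

```bash
python3 -c "
from station import ctrl
print(ctrl.finish_job())"
```

```text
the job is handed in; nothing more can be done
None
```

The job is handed in with no verdict shown: the carton stood on the coder's plate while I pressed start and the button sprang back, and it now stands upright and released in the tote's free cell; it slipped from the gripper once early on, landing flat on the bench.

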